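# Hang the audio-guide handset beside its deposit tag

## Robot

A 6-joint arm with a two-finger parallel gripper is mounted at the origin on the work surface. World frame = base frame: x ahead of the robot, y to its left, z up, the work surface at z = 0. Lengths are in mm, angles in rad, forces in N, time in s.
With the tool pointing down it reaches from about 350 to 775 mm from the base axis. Payload 7.3 kg.
Tool frame: the origin (TCP) lies at the very end of the fingers, on their centre line; the grasp point (between the pads) lies 19 mm behind it (bot.grip_point_offset is the distance from the TCP to the grasp point, in mm); z points along the fingers, y is the line along which they close (so a half turn about z gives the same grasp; the last joint's range is limited). The gripper opens to 92 mm and grips with 3 to 60 N. Pads are 19 mm wide; open, the fingers measure 130 mm over their backs; the gripper's body (75 mm by 190 mm) begins 47 mm behind the grasp point.
Start: joints at [1.187, 0.342, 1.524, -0, 1.275, -0.146], TCP at [123.655, 510.249, 226.741] pointing down, gripper open.
Joint ranges: [-2.53, 2.53], [-0.77, 2.02], [0.04, 2.7], [-1, 4.14], [0.28, 2.66], [-3.11, 3.11]. Speed limits (rad/s): [2.57, 2.57, 3.14, 3.14, 3.14, 3.14].

## Interface

Orientations are given as [roll, pitch, yaw] about the fixed x, y, z axes, in that order (R = Rz(yaw) Ry(pitch) Rx(roll)).
In Python, from plant import bot gives the robot as it stands. The module is installed in compiled form; this text tells all that it offers.
- The arm moves only by the shell command python3 -m jog 'ROWS' [OPENING]. ROWS is JSON, a list of rows, each a list of 6 numbers: the shift along the tool's x, y, z in mm, then the turn, a rotation vector about the tool's x, y, z in rad. In form: [[dx, dy, dz, rx, ry, rz], ...]. A call has 1 to 12 rows; each row shifts and turns the commanded pose from where the row before left it, along the tool's axes as they then stand; what a row does not reach is not made up. A row lasts 1/10 s, in which the tool goes at most 50 mm and 8.59 degrees, less where a joint would pass 70% of its speed; a pose out of reach is approached as far as the arm can. A call with a gripper value outside its range is refused whole. OPENING is the opening in per cent of the stroke, from 0 (shut) to 100 (fully open), set as the call begins (- or left out, the last holds). The fingers move at their own pace and stop on an object; the grip force is fixed at half the most. Time passes only in rows, so rows that do not move let the fingers close. It gives the time, the measured TCP pose, the force, the opening and the grip force at its end, in the units of the state.
- bot.get_obs(): the state, without advancing time (a new reading comes with each control period).
- bot.capture(name): name is "scene" or "top" or "wrist"; returns the picture (384x512x3 uint8, red, green, blue); there is no depth.
- bot.camera_model(name): a dict with "fx", "fy", "cx", "cy" (pixels), "position" and "orientation" of the camera in the world; the wrist camera has in their place "T_tool_cam" (4x4, takes a point from camera to tool coordinates, whose origin is the TCP and whose axes are the flange's). Camera axes: x right, y down, z forward; pixel columns grow to the right and rows downward; lengths in mm; the calibration is good to about 2 mm. A picture is of the moment at which its call begins: read the wrist's pose just before it. camera_model takes no time and is no camera call.
- bot.close_job(): hands the job in; it is judged then, once.
Trained networks look in the newest picture that a camera, given by its name, has taken for a name from the list of things; names that differ only in an ending like _2 or _b are one class to them, and where a whole thing is asked for, a point or a joint stands for the part that bears it (a point fixed in the world has none). Each returns a list of dicts, best first, with "p" (0 to 1); they miss things now and then, are a little off and sometimes report something else, mostly with a low value. They report only what shows in the picture. A call takes as long as a camera call. They do not tell look-alikes from the thing itself.
- bot.outline_of(target, camera): "mask" (384x512 bool, what is visible of it) and "pixel" ([column, row] in pixels, amid what is visible of it).
The state is a dict: "time": time; "joint_positions": joint angles; "dq": joint speeds; "tau": joint torques, N m; "tool_pos": TCP position; "tcp_rot": TCP orientation; "contact_force": force on the tool from outside, world axes, zero at the start; "moment": the same for the moment, N m; "grip_width": finger opening in mm; "finger_force": force on a finger pad.
Only numpy, scipy, OpenCV 4.12 (cv2) and the standard library are available. Lean on these libraries where they do the work, as an engineer would, in place of code of your own. Each camera call takes 0.05 s, during which the arm holds its last target. There are 200 camera calls.

## Task

Take the returned audio-guide handset out of its dock and hang it by its eye on the hook that already holds a wooden deposit tag, in front of the tag: with the eye over the tip, first press the tag gently back against the hook's spring pad to make room, and only then let the handset down behind the upturned tip until it hangs on the arm. The tag must stay hanging on its hook and must not be pressed hard, and everything else on the desk stays where it is.

Things in the scene. Friction and masses are not known exactly. Their poses are not given: they have to be found in the camera images.
- handset: grey plastic audio-guide handset standing in the dock: rigid upright plate 18 mm thick (its x), 52 wide (y), 110 high (z), about 130 g. Origin: centre of its underside. A rectangular eye 20 wide (y), 26 high (z) goes through it along x, 74 to 100 mm above the underside, with a 10 mm bar above and 16 mm of plate at each side. Either broad face may look to the tag
- handset_eye (a point): centre of the handset's eye, 87 mm above its underside, axes as the handset. Gripped across its 52 mm width at this height, the eye stays free for the hook
- dock: fixed black dock 90 x 85 mm, 33 mm high, origin: centre of its underside. Two slots 21 x 55 mm, 25 deep, floor 8 mm above the desk; the handset stands in the one at x = -20 mm, with its axes as the dock's; the other is empty
- rack: fixed desk rack, origin on the desk at the centre of its 130 x 300 x 12 mm wooden base; two 16 mm posts at x = 30, y = +-130 mm carry a steel rail along y, top at 164 mm; nothing on it is higher than 170 mm. Two equal hooks are clamped to the rail at y = +60 and -60 mm (within 2 mm) and run to the rack's -x; the tag hangs on either one
- hook_left (a point): point over the rack's origin at y = +60 mm, 160 mm above the desk, on the top line of that hook's arm. Each arm is a level 8 x 8 mm bar along the rack's x, ending in an upturned tip 6 mm thick, 8 wide, rising 10 mm above the arm. The tip's end is nominally 90 mm to -x of this point, but each hook may be clamped up to 12 mm further in or out, which is not measured: feel for it
- hook_right (a point): the same at y = -60 mm. Round each arm is a sprung pad 28 x 28 mm, at rest 24 mm behind the tip's inner face; it yields to +x up to 10 mm at 3.5 N per mm. Tag and handset are 26 mm thick together: the handset gets down behind the tip only while the pad is held back over 2 mm (7 N); press 10 to 13 N first, then lower. It rubs on the tag then and must be pushed down some 14 mm until the eye sits on the arm
- tag: wooden deposit tag hanging on one hook (the other is empty): plate 8 mm thick (its x, about parallel to the rack's), 34 wide, 73 high, 40 g. Origin: middle of the upper edge of its 14 x 22 mm eye, resting on the arm; it reaches 8 above and 65 mm below. It hangs anywhere between tip and pad, so it does not tell just where these are. Never press it with over 17 N
- stone: grey stone 60 x 50 x 34 mm with a pen sticking up out of it to 150 mm; origin: centre of its underside; leave it alone
- case: grey spectacles case 150 x 50 x 36 mm lying along its own x; origin: centre of its underside; leave it alone
- bell: brass desk bell, 76 mm wide, 51 mm high; origin: centre of its underside; leave it alone
- mug: white mug, 76 mm wide, 90 mm high; origin: centre of its underside; leave it alone
- spare_tag: another wooden tag lying flat on the desk, 34 x 73 x 8 mm; origin: centre of its underside; not part of the job, leave it alone
Mind the look-alikes: they are no part of the job. What is meant by the handset is not green or yellow, and is the larger of those in its own colour.

How it is judged (in metres and radians):
On the way, in this order (a step that is already met when the one before it is completed fails the run):
1. the handset has been lifted out of the dock (height (world z) of handset_eye above 0.14 m), for 0.2 s.
2. the handset presses the tag back against the spring pad (more than 5 N) to make room, before it is let down (contact force between handset and tag above 5 N and height (world z) of handset_eye above 0.153 m), for 0.1 s.
At the end, for the whole second after the job is handed in: Handset released, still, seated on the arm of the tag's hook (eye centre 142 to 151 mm high), 10 to 18 mm in front of the tag (to its -x), within 12 mm sideways; tag still on the hook (origin 156 to 164 mm high), within 30 mm of its start; both upright within 0.2 rad (z of handset in the frame of rack above 0.008 m and height (world z) of handset_eye between 0.142 and 0.151 m and x of handset_eye in the frame of tag between -0.018 and -0.01 m and y of handset_eye in the frame of tag between -0.012 and 0.012 m and angle between each of handset, tag's own z axis and vertical below 0.2 rad and height (world z) of tag between 0.156 and 0.164 m and distance of tag from where it was at the start of the episode below 0.03 m and linear speed of each of handset, tag below 0.02 m/s and contact force between the fingers and handset below 0.01 N); the robot touches nothing.
It fails at once if the tag is pressed by the handset with more than 17 N (contact force between handset and tag above 17 N).
It fails at once if the tag is pressed by the robot itself with more than 17 N (contact force between any of the arm, the fingers and tag above 17 N).
It fails at once if the tag is lifted off its hook or falls (12 mm) (height (world z) of tag above 0.172 m or height (world z) of tag below 0.148 m).
It fails at once if the stone, case, bell, mug or spare tag is moved more than 20 mm (distance of any of stone, case, bell, mug, spare_tag from where it was at the start of the episode above 0.02 m).
It also fails if it takes over 61 s, if anything falls off the work surface, if the arm or the gripper's body presses on something with over 40 N, if the wrist force passes 120 N, or if a joint passes its speed limit or range.

## Working session

There is one attempt and no reset: what is moved stays moved. The work goes in short steps, Python scripts to look and compute and a shell command to move; the robot and the scene stay as the last step left them, time stands still between calls to the robot, and variables do not carry over. Pictures are saved under pics/ and viewed, at most 10 in all, crops included, and the job is handed in when it is done.

```bash
mkdir -p pics; python3 - <<'E'
from plant import bot
import cv2,numpy as np
print(bot.get_obs())
for n in("scene","top"):
    im=bot.capture(n); cv2.imwrite(f"pics/{n}0.png",im[:,:,::-1]); m=bot.camera_model(n); print(n,m)
    for t in("handset","dock","rack","tag","stone","case","bell","mug","spare_tag"):
        for d in bot.outline_of(t,n)[:3]:
            print(t,round(d["p"],2),d["pixel"],int(d["mask"].sum()))
print(bot.camera_model("wrist"))
a=cv2.imread("pics/scene0.png");b=cv2.imread("pics/top0.png")
E
```

```text
{'time': 0.0, 'joint_positions': array([ 1.18695792e+00,  3.42691817e-01,  1.52499008e+00, -3.77824707e-05,
        1.27542302e+00, -1.46029074e-01]), 'dq': array([ 0.00202722, -0.00022766, -0.00142303,  0.00089487, -0.0005694 ,
        0.0010918 ]), 'tau': array([-3.74082538e-04, -4.31237340e+01, -2.44224000e+01,  7.17547699e-02,
        5.59571455e-02, -7.32491162e-05]), 'tool_pos': array([123.52787551, 509.84451464, 226.07041604]), 'tcp_rot': array([-3.14009123e+00, -1.84305641e-04,  2.90379421e+00]), 'contact_force': array([-0.00291671, -0.04538077,  0.91649998]), 'moment': array([ 0.02756368, -0.00180125, -0.02737199]), 'finger_force': 0.0, 'grip_width': 91.86796208060018}
scene {'fx': 404.06812290032894, 'fy': 404.06812290032894, 'cx': 264.2126110946444, 'cy': 192.28143242170853, 'position': array([1161.12882451,  490.82677467,  721.25945544]), 'orientation': array([-2.2138759 ,  0.01184449,  2.25474591])}
handset 0.93 [224.9, 184.6] 352
handset 0.71 [211.9, 154.4] 413
handset 0.61 [229.0, 155.2] 207
dock 0.85 [201.4, 176.7] 542
rack 0.56 [289.4, 263.5] 6852
tag 0.61 [289.3, 19
[... 642 characters left out ...]
k 0.51 [289.1, 130.5] 1134
tag 0.5 [211.6, 193.6] 81
stone 0.81 [129.3, 264.7] 657
case 0.67 [288.8, 131.7] 1121
bell 0.85 [259.3, 258.9] 704
mug 0.63 [373.7, 144.9] 1299
spare_tag 0.93 [198.5, 226.9] 347
spare_tag 0.74 [195.9, 162.4] 5439
{'fx': 315.69922416882054, 'fy': 315.69922416882054, 'cx': 258.72789302756405, 'cy': 188.34541941819822, 'T_tool_cam': array([[ 1.12466718e-03, -9.62391954e-01, -2.71662405e-01,
         7.32812973e+01],
       [ 9.99999366e-01,  1.09587511e-03,  2.57691432e-04,
        -4.94367706e-01],
       [ 4.97079087e-05, -2.71662523e-01,  9.62392577e-01,
        -1.57803238e+02],
       [ 0.00000000e+00,  0.00000000e+00,  0.00000000e+00,
         1.00000000e+00]])}
```

View pics/scene0.png

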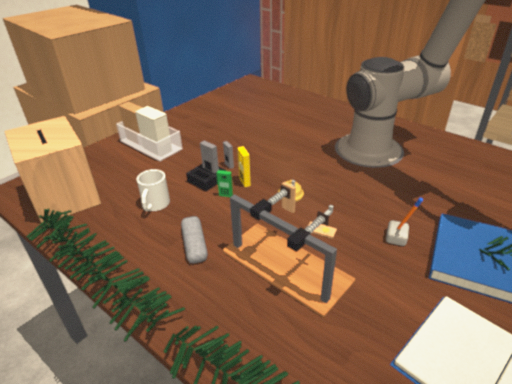

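View pics/top0.png

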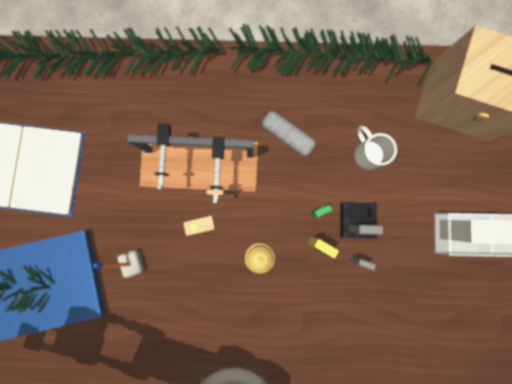

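The scene picture shows the grey handset in the dock at about (210,155). The top picture shows the dock at (358,218) with the handset at (366,228), and the rack at (196,163) with the tag on the right hook at (212,193). I'll get rough positions first, then look from near.

```bash
cat > h.py <<'E'
from plant import bot
import cv2,numpy as np
from scipy.spatial.transform import Rotation as R
from scipy.optimize import minimize
def cam(n,obs=None):
    m=bot.camera_model(n); K=np.array([[m["fx"],0,m["cx"]],[0,m["fy"],m["cy"]],[0,0,1]])
    if n=="wrist":
        o=obs or bot.get_obs(); T=np.eye(4); T[:3,:3]=R.from_euler("xyz",o["tcp_rot"]).as_matrix(); T[:3,3]=o["tool_pos"]
        T=T@m["T_tool_cam"]; return K,T[:3,:3],T[:3,3]
    return K,R.from_euler("xyz",m["orientation"]).as_matrix(),np.array(m["position"])
def proj(c,P):
    K,Rm,t=c; q=(np.atleast_2d(P)-t)@Rm; q=q@K.T; return q[:,:2]/q[:,2:]
def ray(c,px,z):
    K,Rm,t=c; d=Rm@np.linalg.solve(K,[px[0],px[1],1]); return (t+d*(z-t[2])/d[2])[:2]
def box(cx,cy,yaw,sx,sy,z0,z1,ox=0,oy=0):
    P=np.array([[ox+a*sx/2,oy+b*sy/2,z] for a in(-1,1) for b in(-1,1) for z in(z0,z1)],float)
    c,s=np.cos(yaw),np.sin(yaw); return np.c_[cx+c*P[:,0]-s*P[:,1],cy+s*P[:,0]+c*P[:,1],P[:,2]]
def hullmask(c,P,S=4):
    h=cv2.convexHull((proj(c,P)*S).astype(np.float32)).astype(np.int32)
    m=np.zeros((384*S,512*S),np.uint8); cv2.fillConvexPoly(m,h,1); return cv2.resize(m.astype(np.float32),(512,384),interpolation=cv2.INTER_AREA)
def iou(a,b): return np.minimum(a,b).sum()/np.maximum(a,b).sum()
E
python3 - <<'E'
from h import *
c=cam("top")
for n,p,z in(("dock",(357.7,217.8),25),("handset",(366,228),118),("tag",(212,193),160),("tipR",(215,201),165),("tipL",(161,187),165),("railL",(130,138),164),("railR",(253,144),164),("base",(140,187),12),("base",(256,191),12),("mug",(374,150),90),("bell",(259.5,259),40),("yellow",(325,247),60),("stone",(129,264),30),("pen",(97,266),150)):
    print(n,ray(c,p,z).round())
bot.capture("top"); bot.capture("scene")
best=[]
for n,px in(("top",(366,226)),("scene",(212,154))):
    if n: 
        for d in sorted(bot.outline_of("handset",n),key=lambda d:np.hypot(*(np.array(d["pixel"])-px)))[:1]: best.append((cam(n),d["mask"].astype(np.float32)))
f=lambda v:-min(iou(hullmask(cc,box(v[0],v[1],v[2],18,52,z0,118)),m) for (cc,m),z0 in zip(best,(20,33)))
x0=[*ray(c,(366,228),118),0]
r=minimize(f,x0,method="Nelder-Mead",options=dict(initial_simplex=np.array([x0]+[np.add(x0,e) for e in([20,0,0],[0,20,0],[0,0,.3])])));print(r.x,r.fun)
E
```

```text
dock [ 483. -303.]
handset [ 461. -295.]
tag [531.  53.]
tipR [514.  45.]
tipL [542. 162.]
railL [648. 234.]
railR [640. -34.]
base [552. 252.]
base [547. -45.]
mug [ 645. -324.]
bell [378. -56.]
yellow [ 412. -213.]
stone [359. 266.]
pen [370. 297.]
[ 4.57884817e+02 -3.07205903e+02 -3.69512402e-02] -0.8832684755325317
```

```bash
python3 -m jog '[[0,0,-30,0,0,-0.12],[0,0,-30,0,0,-0.117],[-38,-40,-3,0,0,0],[-38,-40,-3,0,0,0],[-38,-40,-3,0,0,0],[-38,-40,-3,0,0,0],[-38,-40,-3,0,0,0],[-38,-40,-3,0,0,0],[-38,-40,-3,0,0,0],[-38,-40,-3,0,0,0],[-38,-40,-3,0,0,0],[0,-40,-3,0,0,0]]'; python3 -m jog '[[0,-40,0,0,0,0],[0,0,0,0,0,0],[0,0,0,0,0,0]]'
python3 - <<'E'
from h import *
o=bot.get_obs(); im=bot.capture("wrist"); print(o["tool_pos"],o["tcp_rot"])
cv2.imwrite("pics/w1.png",cv2.resize(im[:,:,::-1],(800,600),interpolation=cv2.INTER_CUBIC)); np.savez("w1.npz",im=im,p=o["tool_pos"],r=o["tcp_rot"])
for t in("tag","rack","hook_right"):
    for d in bot.outline_of(t,"wrist")[:2]: print(t,d["p"],d["pixel"],d["mask"].sum())
E
```

```text
time: 2.4
tool_pos: [435.8, 142.1, 313.6]
tcp_rot: [-3.141, 0.001, 3.139]
contact_force: [0.6, 0.1, -0.0]
grip_width: 91.6
finger_force: 0.0
time: 2.7
tool_pos: [432.9, 103.7, 314.3]
tcp_rot: [3.141, 0.0, 3.138]
contact_force: [-0.5, -0.7, 0.5]
grip_width: 91.7
finger_force: 0.0
[432.900104   103.65525656 314.28033277] [3.14107252e+00 3.06154285e-04 3.13839616e+00]
tag 0.77 [214.1, 243.3] 482
tag 0.72 [144.1, 109.9] 2229
rack 0.28 [377.2, 103.1] 2398
hook_right 0.67 [261.1, 246.8] 6926
hook_right 0.42 [256.8, 164.5] 1088
```

View pics/w1.png

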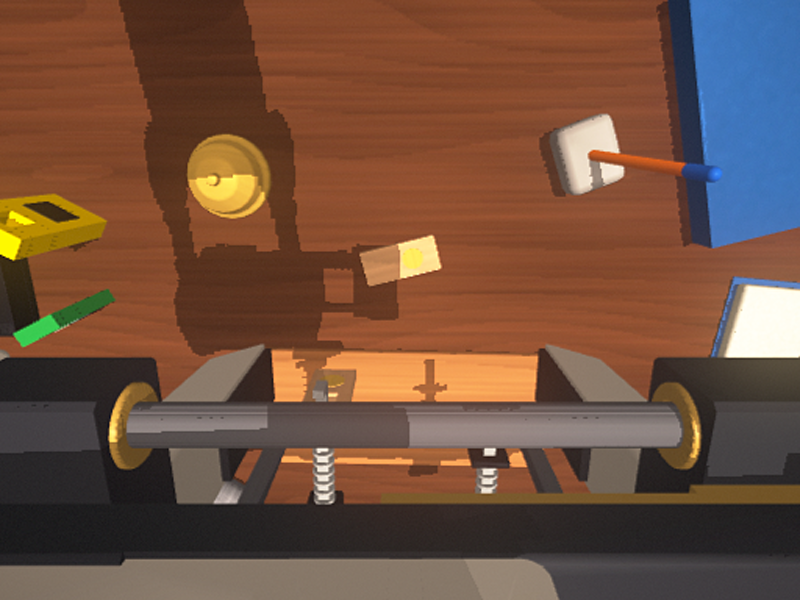

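The wrist picture shows the gripper covering its lower half and hiding the hooks at rows 380-500, so I need to move about 140 mm forward.

```bash
python3 -m jog '[[-40,0,0,0,0,0],[-40,0,0,0,0,0],[-40,0,0,0,0,0],[-40,0,0,0,0,0],[0,0,0,0,0,0],[0,0,0,0,0,0],[0,0,0,0,0,0]]'
python3 - <<'E'
from h import *
o=bot.get_obs(); im=bot.capture("wrist"); print(o["tool_pos"],o["tcp_rot"])
cv2.imwrite("pics/w2.png",cv2.resize(im[:,:,::-1],(800,600),interpolation=cv2.INTER_CUBIC)); np.savez("w2.npz",im=im,p=o["tool_pos"],r=o["tcp_rot"])
for t in("tag","rack","hook_right"):
    for d in bot.outline_of(t,"wrist")[:2]: print(t,d["p"],d["pixel"],d["mask"].sum())
E
```

```text
time: 3.6
tool_pos: [591.9, 105.0, 314.3]
tcp_rot: [3.141, -0.0, -3.141]
contact_force: [-0.2, -0.3, 0.5]
grip_width: 91.9
finger_force: 0.0
[591.94964325 105.00373379 314.31348345] [ 3.14143116e+00 -3.36658180e-04 -3.14101973e+00]
tag 0.56 [200.1, 113.2] 467
tag 0.47 [259.1, 174.8] 18259
hook_right 0.72 [258.8, 172.8] 18331
```

View pics/w2.png

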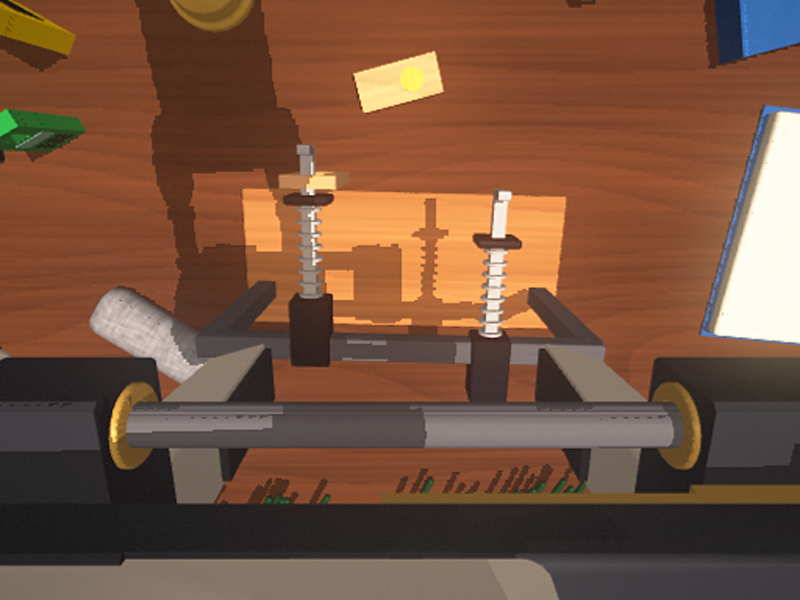

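The picture shows the tag's hook with its tip at (305,148) and the tag at (312,181), plus the left tip at (502,194) and the front corners of the base at (243,190) and (566,198). I'll zoom in on the hook.

```bash
python3 - <<'E'
from h import *
d=np.load("w2.npz"); c=cam("wrist",dict(tool_pos=d["p"],tcp_rot=d["r"]))
k=lambda u,v:(u/1.5625,v/1.5625)
for n,p,z in(("baseR",(243,190),12),("baseL",(566,198),12),("tipR",(305,146),170),("tipL",(503,192),170),("padR",(308,193),174),("clampR",(311,297),175),("clampL",(489,335),175),("armR",(309,205),160)):
    print(n,ray(c,k(*p),z).round(1))
cv2.imwrite("pics/w2c.png",cv2.resize(d["im"][80:150,165:245,::-1],(800,700)[:1]+(700,),interpolation=cv2.INTER_NEAREST)[:600])
E
```

```text
baseR [549.5 -42.9]
baseL [556.2 253.2]
tipR [513.5  46.3]
tipL [539.8 163.9]
padR [540.3  47.4]
clampR [604.2  46.2]
clampL [629.4 159. ]
armR [548.7  45. ]
```

View pics/w2c.png

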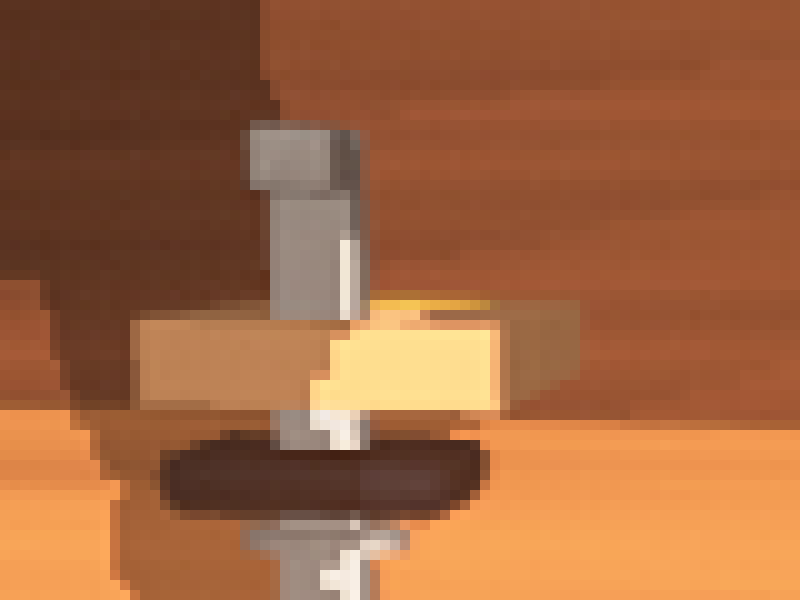

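```bash
python3 - <<'E'
from h import *
d=np.load("w2.npz"); c=cam("wrist",dict(tool_pos=d["p"],tcp_rot=d["r"]))
for n,p,z in(("tip front",(29,12.5),170),("tip back",(29,18.8),170),("tag FL",(13.2,32),168),("tag FR",(50,32.5),168),("tag BL",(13.5,40.8),168),("tag BR",(50,41),168),("pad f",(32.5,44),172),("pad b",(32.5,52),172)):
    print(n,ray(c,(p[0]+165-.5,p[1]+80-.5),z).round(1))
E
```

```text
tip front [512.2  44.8]
tip back [517.8  44.5]
tag FL [529.7  28.6]
tag FR [530.1  63.1]
tag BL [537.8  28.4]
tag BR [537.9  62.8]
pad f [540.4  46.9]
pad b [547.8  46.5]
```

```bash
python3 -m jog '[[6,-41,3,0,0,0],[6,-41,3,0,0,0],[6,-41,3,0,0,0],[6,-41,3,0,0,0],[6,-41,3,0,0,0],[6,-41,3,0,0,0],[6,-41,3,0,0,0],[6,-41,3,0,0,0],[6,-41,3,0,0,0],[6,-41,3,0,0,0],[0,0,0,0,0,0],[0,0,0,0,0,0]]'
python3 - <<'E'
from h import *
o=bot.get_obs(); im=bot.capture("wrist"); print(o["tool_pos"],o["tcp_rot"])
cv2.imwrite("pics/w3.png",cv2.resize(im[:,:,::-1],(800,600),interpolation=cv2.INTER_CUBIC)); np.savez("w3.npz",im=im,p=o["tool_pos"],r=o["tcp_rot"])
print(proj(cam("wrist",o),box(458,-307,-.037,18,52,33,118)).round()*1.5625)
E
```

```text
time: 5.0
tool_pos: [531.9, -306.3, 284.2]
tcp_rot: [3.141, 0.0, 3.139]
contact_force: [0.6, 0.5, -0.8]
grip_width: 91.9
finger_force: 0.0
[ 531.87388259 -306.29784348  284.24307947] [3.14108823e+00 1.74918845e-04 3.13876996e+00]
[[371.875  140.625 ]
 [362.5    137.5   ]
 [435.9375 143.75  ]
 [445.3125 140.625 ]
 [370.3125 164.0625]
 [362.5    167.1875]
 [435.9375 167.1875]
 [443.75   170.3125]]
```

View pics/w3.png

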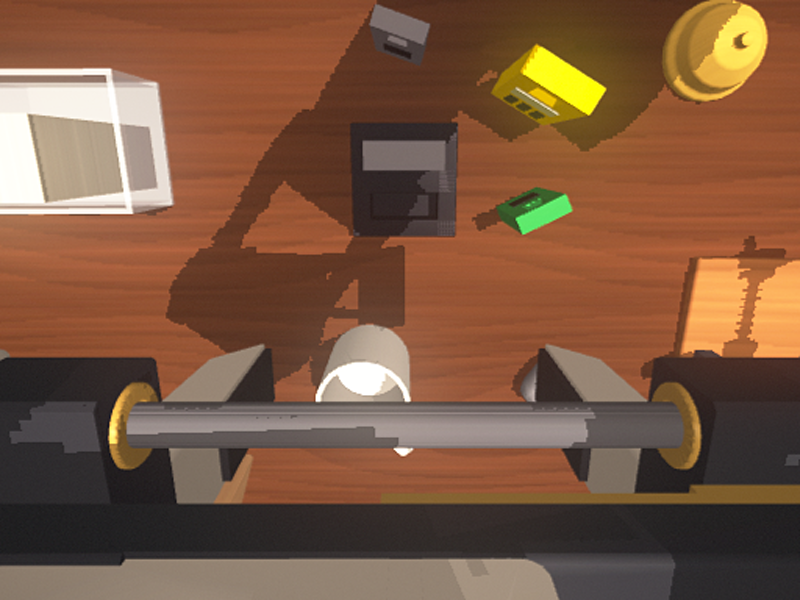

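The handset's top face is at (362,140) to (446,171) inside the dock, whose top spans (350,122) to (458,237), and it agrees with the fit.

```bash
python3 - <<'E'
from h import *
d=np.load("w3.npz"); c=cam("wrist",dict(tool_pos=d["p"],tcp_rot=d["r"])); im=d["im"]
g=im.astype(float).mean(2)
sub=g[82:116,222:294]; m=((sub>95)).astype(np.uint8)
n,l,s,_=cv2.connectedComponentsWithStats(m); i=1+s[1:,4].argmax(); ys,xs=np.where(l==i)
r=cv2.minAreaRect(np.c_[xs+222,ys+82].astype(np.float32)); print(r,s[i])
w=np.array([ray(c,p,118) for p in cv2.boxPoints(r)]); print(w.round(1),w.mean(0))
print("dock",[ray(c,(u/1.5625,v/1.5625),33).round(1) for u,v in((350,123),(458,122),(352,236),(457,237))])
E
```

```text
((258.0, 100.0), (20.0, 52.0), 90.0) [  10    8   53   21 1000]
[[ 449.8 -332.7]
 [ 449.8 -281.7]
 [ 468.9 -281.3]
 [ 468.8 -333.1]] [ 459.3144699  -307.19224681]
dock [array([ 434.2, -349. ]), array([ 433.6, -264.2]), array([ 523.4, -350.1]), array([ 524.4, -262.5])]
```

```bash
python3 -m jog '[[36,0,5,0,0,0],[36.6,-0.9,5,0,0,0],[0,0,30,0,0,0],[0,0,30,0,0,0],[0,0,30,0,0,0],[0,0,30,0,0,0],[0,0,30,0,0,0],[0,0,0,0,0,0],[0,0,0,0,0,0],[0,0,0,0,0,0]]'
```

```text
time: 6.05
tool_pos: [461.1, -306.9, 126.3]
tcp_rot: [-3.139, 0.003, -3.141]
contact_force: [-0.1, 0.3, -0.4]
grip_width: 91.6
finger_force: 0.0
```

```bash
python3 -m jog '[[1.5,0,15,0,0,0],[0,0,15,0,0,0],[0,0,15,0,0,0],[0,0,5,0,0,0],[0,0,0,0,0,0],[0,0,0,0,0,0]]' && python3 -m jog '[[0,0,0,0,0,0],[0,0,0,0,0,0],[0,0,0,0,0,0],[0,0,0,0,0,0],[0,0,0,0,0,0],[0,0,0,0,0,0],[0,0,0,0,0,0],[0,0,0,0,0,0],[0,0,0,0,0,0],[0,0,0,0,0,0]]' 0
```

```text
time: 6.65
tool_pos: [459.0, -307.2, 75.4]
tcp_rot: [-3.14, 0.002, 3.141]
contact_force: [0.6, -0.3, 0.6]
grip_width: 91.7
finger_force: 0.0
time: 7.65
tool_pos: [458.4, -306.6, 74.1]
tcp_rot: [3.141, 0.0, 3.141]
contact_force: [0.3, -0.3, 0.3]
grip_width: 52.3
finger_force: 30.0
```

```bash
python3 -m jog '[[0,0,-8,0,0,0],[0,0,-12,0,0,0],[0,0,-15,0,0,0],[0,0,-25,0,0,0],[0,0,-25,0,0,0],[0,0,-25,0,0,0],[0,0,-25,0,0,0],[0,0,-25,0,0,0],[0,0,-10,0,0,0],[0,0,0,0,0,0],[0,0,0,0,0,0],[0,0,0,0,0,0]]'; python3 -m jog '[[0,20,0,0,0,0],[0,35,0,0,0,0],[0,35,0,0,0,0],[0,35,0,0,0,0],[0,35,0,0,0,0],[0,35,0,0,0,0],[0,35,0,0,0,0],[0,35,0,0,0,0],[0,35,0,0,0,0],[0,35,0,0,0,0],[0,16,0,0,0,0.01],[0,0,0,0,0,0.01]]';  python3 -m jog '[[0,0,0,0,0,0],[0,0,0,0,0,0],[0,0,0,0,0,0]]'
python3 - <<'E'
from h import *
o=bot.get_obs(); print(o["tool_pos"],o["tcp_rot"],o["contact_force"],o["grip_width"])
im=bot.capture("wrist");np.savez("w4.npz",im=im,p=o["tool_pos"],r=o["tcp_rot"])
cv2.imwrite("pics/w4.png",cv2.resize(im[:,:,::-1],(800,600),interpolation=cv2.INTER_CUBIC))
E
```

```text
time: 8.85
tool_pos: [457.9, -306.2, 242.7]
tcp_rot: [3.14, -0.002, 3.141]
contact_force: [0.5, -0.5, -1.4]
grip_width: 51.9
finger_force: 30.0
time: 10.05
tool_pos: [458.0, 46.2, 243.2]
tcp_rot: [3.141, -0.002, 3.123]
contact_force: [0.7, -0.1, -2.1]
grip_width: 51.5
finger_force: 30.0
time: 10.35
tool_pos: [458.7, 43.4, 243.9]
tcp_rot: [-3.141, -0.0, 3.119]
contact_force: [-0.5, 0.4, -1.4]
grip_width: 51.8
finger_force: 30.0
[458.67160503  43.37165033 243.91400863] [-3.14148743e+00 -4.43856022e-04  3.11949189e+00] [-0.46221821  0.35913687 -1.4122057 ] 51.77015934159716
```

View pics/w4.png

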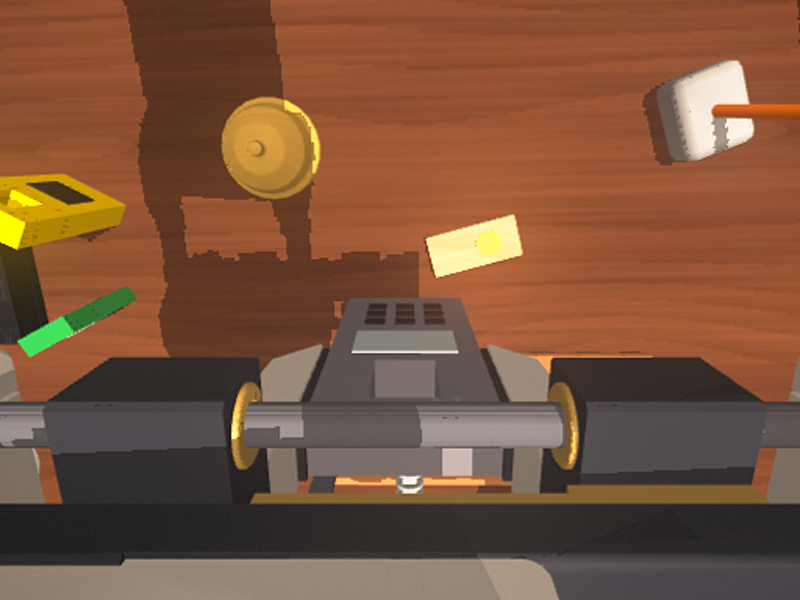

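The wrist picture shows the handset held straight and centred between the fingers at about (405,370), with the hook visible ahead at (410,485). Next I'll lower it in front of the tip.

```bash
python3 -m jog '[[0,2.5,20,0,0,0],[0,0,25,0,0,0],[0,0,25,0,0,0],[0,0,20,0,0,0],[0,0,13,0,0,0],[0,0,0,0,0,0],[0,0,0,0,0,0],[0,0,0,0,0,0],[0,0,0,0,0,0]]'
python3 - <<'E'
from h import *
P=[];F=[]
for i in range(6):
    o=bot.get_obs();P.append([*o["tool_pos"],*o["tcp_rot"]]);F.append(o["contact_force"]); im=bot.capture("scene")
print(np.round(P,2));print(np.round(F,2))
cv2.imwrite("pics/s5.png",cv2.resize(im[140:260,220:380,::-1],(800,600),interpolation=cv2.INTER_CUBIC))
E
```

```text
time: 11.3
tool_pos: [459.3, 46.7, 142.0]
tcp_rot: [-3.142, 0.002, 3.121]
contact_force: [-0.5, 0.4, -1.9]
grip_width: 51.7
finger_force: 30.0
[[459.26  46.7  141.99  -3.14   0.     3.12]
 [459.14  46.73 141.88   3.14   0.     3.12]
 [459.04  46.8  141.73   3.14   0.     3.12]
 [458.94  46.82 141.61   3.14   0.     3.12]
 [458.9   46.83 141.5    3.14   0.     3.12]
 [458.85  46.84 141.42   3.14   0.     3.12]]
[[-0.54  0.4  -1.86]
 [-0.32  1.12 -0.88]
 [ 0.23  0.02 -1.14]
 [ 0.96 -0.39 -0.57]
 [-0.42 -0.58 -2.3 ]
 [ 0.06 -0.06 -1.99]]
```

View pics/s5.png

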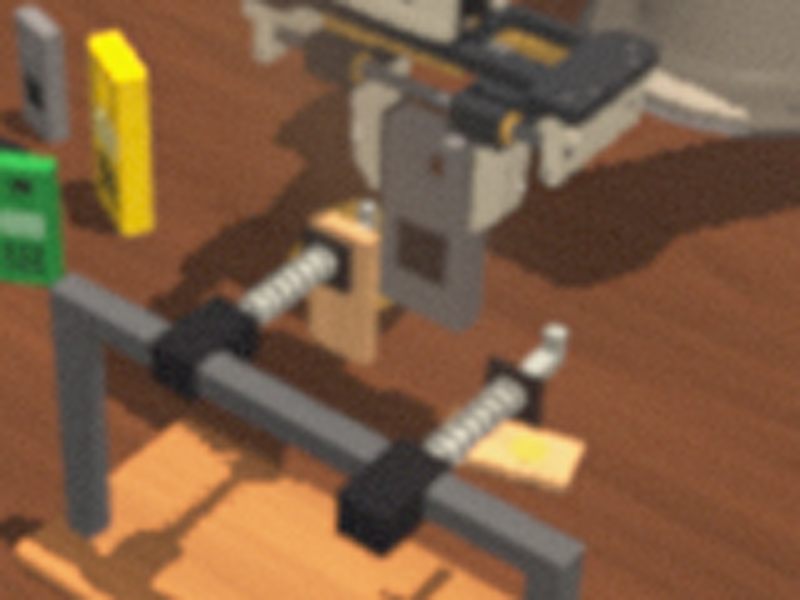

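The crop shows the handset upright in front of the tag's hook tip at (367,210), with the tag at (345,285). I'll thread the eye over the tip slowly.

```bash
python3 -m jog '[[-8,0,1,0,0,0],[-12,0,0,0,0,0],[-12,0,0,0,0,0],[-8,0,0,0,0,0],[0,0,0,0,0,0],[0,0,0,0,0,0],[0,0,0,0,0,0]]'; python3 -m jog '[[-2,0,0,0,0,0],[-2,0,0,0,0,0],[-2,0,0,0,0,0],[-2,0,0,0,0,0],[0,0,0,0,0,0],[0,0,0,0,0,0]]'
```

```text
time: 12.3
tool_pos: [498.2, 46.1, 140.0]
tcp_rot: [3.141, -0.001, 3.121]
contact_force: [0.1, 0.1, -1.8]
grip_width: 52.1
finger_force: 30.0
time: 12.9
tool_pos: [506.7, 45.8, 140.1]
tcp_rot: [3.142, -0.0, 3.121]
contact_force: [-0.6, -0.0, -1.6]
grip_width: 51.9
finger_force: 30.0
```

```bash
python3 -m jog '[[-2,0,0,0,0,0],[-2,0,0,0,0,0],[-2,0,0,0,0,0],[-2,0,0,0,0,0],[0,0,0,0,0,0],[0,0,0,0,0,0]]';  python3 -m jog '[[-1,0,0,0,0,0],[-1,0,0,0,0,0],[-1,0,0,0,0,0],[-1,0,0,0,0,0],[0,0,0,0,0,0],[0,0,0,0,0,0]]'
```

```text
time: 13.5
tool_pos: [514.7, 45.7, 140.1]
tcp_rot: [3.141, -0.0, 3.121]
contact_force: [-0.6, 0.2, -2.0]
grip_width: 52.1
finger_force: 30.0
time: 14.1
tool_pos: [518.7, 45.6, 140.1]
tcp_rot: [3.141, -0.0, 3.121]
contact_force: [0.1, -0.3, -2.1]
grip_width: 51.8
finger_force: 30.0
```

```bash
python3 -m jog '[[-1,0,0,0,0,0],[-1,0,0,0,0,0],[-1,0,0,0,0,0],[0,0,0,0,0,0],[0,0,0,0,0,0],[0,0,0,0,0,0]]';  python3 -m jog '[[-1,0,0,0,0,0],[-0.5,0,0,0,0,0],[0,0,0,0,0,0],[0,0,0,0,0,0],[0,0,0,0,0,0]]'
```

```text
time: 14.7
tool_pos: [521.7, 45.5, 140.1]
tcp_rot: [3.141, 0.0, 3.121]
contact_force: [-0.2, 0.1, -2.0]
grip_width: 51.7
finger_force: 30.0
time: 15.2
tool_pos: [523.2, 45.5, 140.2]
tcp_rot: [3.142, 0.0, 3.121]
contact_force: [-0.9, -1.0, -1.7]
grip_width: 51.7
finger_force: 30.0
```

```bash
for i in 1 2; do python3 -m jog '[[-1,0,0,0,0,0],[0,0,0,0,0,0],[0,0,0,0,0,0],[0,0,0,0,0,0]]'|grep -E "pos|contact|rot"; done
```

```text
tool_pos: [524.2, 45.5, 140.1]
tcp_rot: [3.142, 0.0, 3.121]
contact_force: [-0.2, 0.2, -0.9]
tool_pos: [525.1, 45.5, 140.1]
tcp_rot: [3.141, -0.0, 3.121]
contact_force: [-0.3, 0.6, -1.9]
```

```bash
for i in 1 2; do python3 -m jog '[[-1,0,0,0,0,0],[0,0,0,0,0,0],[0,0,0,0,0,0],[0,0,0,0,0,0]]'|grep -E "pos|contact|rot"; done
```

```text
tool_pos: [525.8, 45.4, 140.1]
tcp_rot: [3.142, -0.001, 3.121]
contact_force: [-3.3, -0.4, -0.2]
tool_pos: [526.5, 45.4, 140.1]
tcp_rot: [3.142, -0.002, 3.121]
contact_force: [-6.0, -0.0, 0.6]
```

```bash
for i in 1; do python3 -m jog '[[-1,0,0,0,0,0],[0,0,0,0,0,0],[0,0,0,0,0,0],[0,0,0,0,0,0]]'|grep -E "pos|contact|rot";  python3 -m jog '[[-0.8,0,0,0,0,0],[0,0,0,0,0,0],[0,0,0,0,0,0],[0,0,0,0,0,0]]'|grep -E "pos|contact|rot"; done; python3 - <<'E'
from h import *
F=[]
for i in range(5): bot.capture("scene"); F.append(bot.get_obs()["contact_force"])
print(np.round(F,1))
E
```

```text
tool_pos: [527.0, 45.4, 140.0]
tcp_rot: [3.142, -0.003, 3.121]
contact_force: [-7.5, 0.9, 3.4]
tool_pos: [527.4, 45.4, 140.1]
tcp_rot: [3.142, -0.004, 3.121]
contact_force: [-8.5, -0.2, 3.7]
[[ -9.1   0.1   4.1]
 [ -9.2   0.3   4. ]
 [-10.3   0.1   5.5]
 [ -8.5   0.2   4.3]
 [ -8.7   0.2   3.9]]
```

```bash
python3 -m jog '[[-0.8,0,0,0,0,0],[0,0,0,0,0,0],[0,0,0,0,0,0],[0,0,0,0,0,0]]'|grep -E "pos|contact|rot";  python3 -m jog '[[0,0,1,0,0,0],[0,0,1,0,0,0],[0,0,0,0,0,0],[0,0,0,0,0,0]]'|grep -E "pos|contact|rot"; python3 - <<'E'
from h import *
F=[]
for i in range(5): bot.capture("scene"); F.append(bot.get_obs()["contact_force"])
print(np.round(F,1))
E
```

```text
tool_pos: [527.7, 45.4, 140.0]
tcp_rot: [-3.142, -0.005, 3.121]
contact_force: [-11.3, -0.3, 5.0]
tool_pos: [527.7, 45.5, 137.8]
tcp_rot: [3.141, -0.005, 3.121]
contact_force: [-10.1, 0.9, 3.8]
[[-10.3  -0.2   3.7]
 [-11.2  -0.3   3.9]
 [-10.4  -0.3   3. ]
 [-10.5  -0.1   3.5]
 [-10.6  -0.3   3.4]]
```

```bash
for i in 1 ; do python3 -m jog '[[0,0,1,0,0,0],[0,0,1,0,0,0],[0,0,0,0,0,0],[0,0,0,0,0,0]]'|grep -E "pos|contact|rot";python3 -m jog '[[0,0,1,0,0,0],[0,0,1,0,0,0],[0,0,0,0,0,0],[0,0,0,0,0,0]]'|grep -E "pos|contact|rot"; done
```

```text
tool_pos: [527.7, 45.5, 135.8]
tcp_rot: [3.141, -0.005, 3.121]
contact_force: [-10.7, -1.1, 3.8]
tool_pos: [527.7, 45.5, 133.8]
tcp_rot: [3.141, -0.005, 3.121]
contact_force: [-9.6, -0.7, 3.4]
```

```bash
for i in 1 ; do python3 -m jog '[[0,0,1,0,0,0],[0,0,1,0,0,0],[0,0,0,0,0,0],[0,0,0,0,0,0]]'|grep -E "pos|contact|rot";python3 -m jog '[[0,0,1,0,0,0],[0,0,1,0,0,0],[0,0,0,0,0,0],[0,0,0,0,0,0]]'|grep -E "pos|contact|rot"; python3 -m jog '[[0,0,1,0,0,0],[0,0,1,0,0,0],[0,0,0,0,0,0],[0,0,0,0,0,0]]'|grep -E "pos|contact|rot"; done
```

```text
tool_pos: [527.6, 45.5, 131.8]
tcp_rot: [3.141, -0.005, 3.121]
contact_force: [-10.6, 0.4, 3.3]
tool_pos: [527.6, 45.5, 129.8]
tcp_rot: [3.141, -0.005, 3.121]
contact_force: [-11.2, -1.0, 3.4]
tool_pos: [527.6, 45.5, 127.8]
tcp_rot: [3.142, -0.005, 3.121]
contact_force: [-10.4, -0.2, 2.6]
```

```bash
for i in 1 ; do python3 -m jog '[[0,0,1,0,0,0],[0,0,0,0,0,0],[0,0,0,0,0,0]]'|grep -E "pos|contact|rot";python3 -m jog '[[0,0,1,0,0,0],[0,0,0,0,0,0],[0,0,0,0,0,0]]'|grep -E "pos|contact|rot"; done;  python3 - <<'E'
from h import *
im=bot.capture("scene")
cv2.imwrite("pics/s6.png",cv2.resize(im[140:260,220:380,::-1],(800,600),interpolation=cv2.INTER_CUBIC))
E
```

```text
tool_pos: [527.6, 45.5, 126.8]
tcp_rot: [3.141, -0.005, 3.121]
contact_force: [-10.9, -0.2, 4.0]
tool_pos: [527.7, 45.4, 126.1]
tcp_rot: [3.142, -0.005, 3.121]
contact_force: [-10.8, -0.5, 5.9]
```

View pics/s6.png

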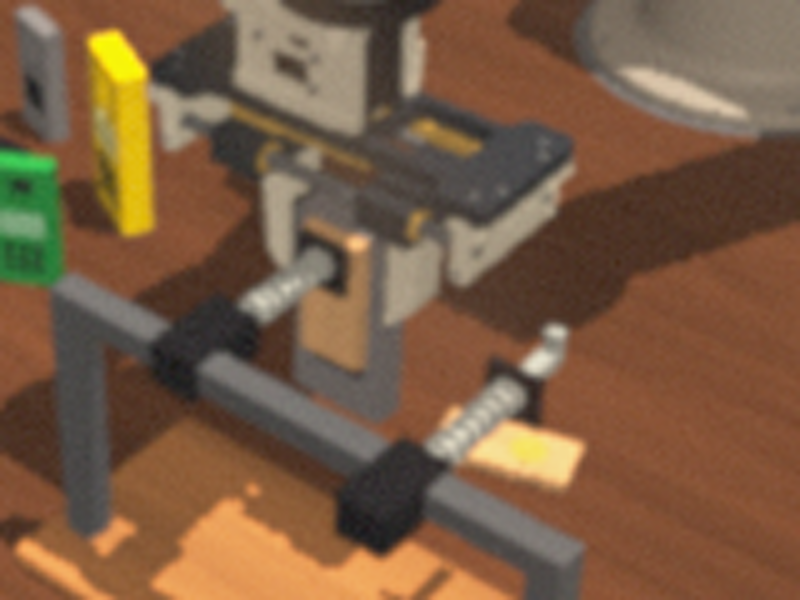

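The crop shows the handset down on the hook between the tip and the tag, with the tag still hanging upright at (335,300). I'll confirm the seat with a light push.

```bash
python3 -m jog '[[0,0,1,0,0,0],[0,0,0,0,0,0],[0,0,0,0,0,0]]'|grep -E "pos|contact|rot";python3 -m jog '[[1,0,0,0,0,0],[0.5,0,0,0,0,0],[0,0,0,0,0,0],[0,0,0,0,0,0]]'|grep -E "pos|contact|rot"
```

```text
tool_pos: [527.7, 45.5, 126.1]
tcp_rot: [3.142, -0.004, 3.121]
contact_force: [-14.2, -1.5, 12.8]
tool_pos: [527.8, 45.5, 126.0]
tcp_rot: [3.141, -0.001, 3.121]
contact_force: [-8.0, 0.2, 8.7]
```

```bash
python3 -m jog '[[0,0,-1,0,0,0],[0,0,0,0,0,0],[0,0,0,0,0,0]]'|grep -E "pos|contact|rot"; python3 -m jog '[[0,0,0,0,0,0],[0,0,0,0,0,0],[0,0,0,0,0,0],[0,0,0,0,0,0],[0,0,0,0,0,0],[0,0,0,0,0,0],[0,0,0,0,0,0],[0,0,0,0,0,0]]' 85; python3 -m jog '[[0,0,-10,0,0,0],[0,0,-20,0,0,0],[0,0,-30,0,0,0],[0,0,-30,0,0,0],[0,0,-30,0,0,0],[0,0,-30,0,0,0],[0,0,0,0,0,0],[0,0,0,0,0,0],[0,0,0,0,0,0],[0,0,0,0,0,0]]'
python3 - <<'E'
from h import *
im=bot.capture("scene")
cv2.imwrite("pics/s7.png",cv2.resize(im[140:260,220:380,::-1],(800,600),interpolation=cv2.INTER_CUBIC))
E
```

```text
tool_pos: [527.1, 45.5, 126.1]
tcp_rot: [3.141, -0.003, 3.121]
contact_force: [-7.4, -0.3, 2.8]
time: 23.35
tool_pos: [528.3, 45.4, 126.1]
tcp_rot: [3.142, 0.0, 3.121]
contact_force: [-0.6, 0.2, -1.0]
grip_width: 78.1
finger_force: 0.0
time: 24.35
tool_pos: [527.7, 45.4, 275.0]
tcp_rot: [3.141, -0.002, 3.121]
contact_force: [-0.5, 0.7, -0.1]
grip_width: 78.1
finger_force: 0.0
```

View pics/s7.png

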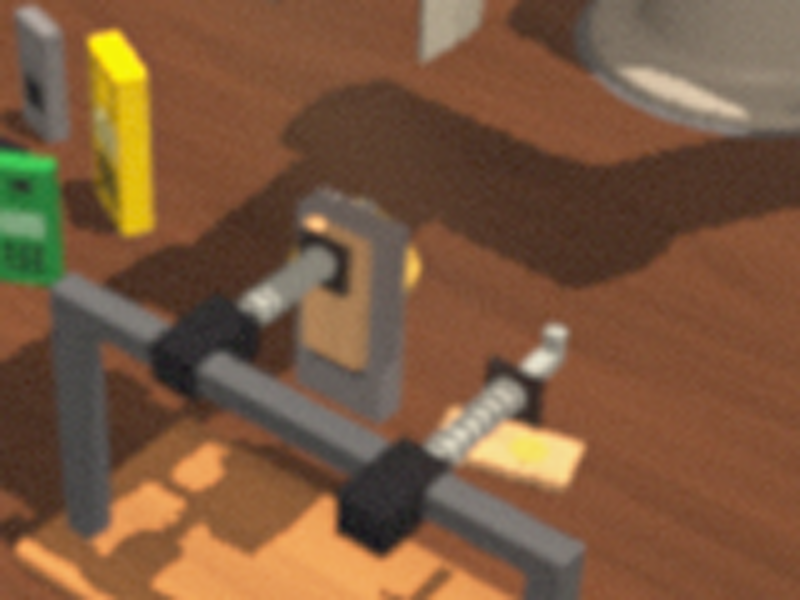

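The crop shows the released handset hanging upright on the hook at (355,310) in front of the tag at (335,300), with the gripper clear. I'll hand the job in.

```bash
python3 -c "
from plant import bot
print(bot.close_job())"
```

```text
the job is handed in; nothing more can be done
None
```

The handset hangs released and upright on the tag's hook, in front of the tag, which still hangs in place; I handed the job in at about 24 s and got no verdict back.

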